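# Close the diluent rack: shut the flip-top tube, then snap the cap onto the open vial

### The job

Close up the rack of containers: first press the open hinged cap of the flip-top tube fully shut, then take the loose white snap cap with the pull knob from the tray, put it upright on the bare neck of the open vial in the rack and press it straight down until it clicks and sits fully home on the vial's shoulder. Do not let go and do not ease off after the click: finish with the fingers still on the cap and pressing it down firmly. Leave the other containers and everything else on the counter and in the tray as they are.

Things in the scene. Friction and masses are not known exactly. Their poses are not given: they have to be found in the camera images.
- flap_a (a joint): Hinge angle of the cap of the open flip-top tube, rad: 0 shut, 1.57 standing straight up, at most 2.0. It starts standing open at 1.0 to 1.7. Stiff hinge (about 0.02 N m), it stays where it is left.
- hinge_a (a point): Hinge axis of the open flip-top tube, 83.5 mm above the counter. Its x axis is level and points from the tube's mouth to the hinge and on away from the tube; y is the hinge axis (and the line of the rack's row); z up. The tube is 31 mm wide at its white collar; its mouth's centre lies 17.5 mm towards -x of this point.
- flap_a_mid (a point): Centre of the open cap, moving with it: a flat white disc 31 mm across, 4 mm thick, 17.5 mm from the hinge; its edge is 33 mm from the hinge, the small tab's end 39.5 mm. Shut, it lies level at the hinge's height, top face 2 mm above it. Opening lifts the edge up and over towards the hinge's side (+x of hinge_a).
- rack: Aluminium stand, 62 x 272 mm, 52 mm high, fixed to the counter; origin at the centre of its underside, y along its row. Four containers stand in it in one row, 66 mm apart, fixed: the open flip-top tube, a shut one, the open vial and a capped vial. Which stands where varies.
- flap_b (a joint): Hinge angle of the cap of the second, already shut flip-top tube in the rack, rad, 0 shut: leave it shut.
- hinge_b (a point): Hinge axis of the shut flip-top tube, axes and sizes as hinge_a.
- vial_seat (a point): Centre of the flat 40 mm shoulder of the open vial in the rack, 78 mm above the counter; z up. The vial is clear, 36 mm in diameter. From the shoulder rises its white neck (the stud), 24 mm in diameter, 17 mm high, tapered to 17 mm over its top 4 mm, with four round sprung nubs that stand out to 31 mm diameter, 7.4 mm above the shoulder.
- shoulder: The open vial's shoulder: a flat ring 40 mm in diameter and 6 mm thick below vial_seat, on which the cap's rim must be pressed; origin at the centre of its underside. Rigid.
- cap_centre (a point): Loose white snap cap, ribbed skirt, standing upright, mouth down, in the tray; about 30 g. This point is on its axis half-way up its 46 mm height, 23 mm above its lower rim; z is its axis, up. Skirt 40 mm in diameter, 22 mm high, open below, inner bead 27 mm in diameter at the mouth; on top a round pull knob 16 mm in diameter, 24 mm high.
- cap_rim (a point): Centre of the snap cap's lower rim. Pushed on the neck, the rim meets the nubs about 11 mm above the shoulder; riding over them takes about 6 to 12 N, then the resistance drops (the click) and the rim comes to rest flat on the rigid shoulder, at vial_seat; the nubs then pull it down and it stays on when let go.
- shut_seat (a point): Centre of the shoulder of the second vial in the rack, the same as the open one but already capped (its cap is fixed): leave it alone.
- tray: Shallow white and blue tray, 190 x 160 mm, floor 4 mm thick, rim 14 mm above the counter; origin at the centre of its underside. Fixed to the counter. The cap, the stopper and the syringe stand or lie in it.
- stopper_centre (a point): Small grey stopper in the tray, 24 mm across and 20 mm high, at its centre. A bystander: too small for the vial.
- syringe: Syringe without needle lying in the tray, 14 mm thick and about 115 mm long; origin under its barrel, x along it. A bystander.
- glass_vial_1_centre (a point): Small glass vial with metal top on the counter beyond the rack, 24 mm in diameter, 45 mm high, its centre. A bystander.
- glass_vial_2_centre (a point): Second such glass vial. A bystander.
There are look-alikes about, which are no part of the job. What is shaped like the part that bears cap_centre but purple or yellow is not meant.

How it is judged:
By the outcome, as a careful person would: the job done as asked, in the order asked, and still so for the second after the job is handed in, while the arm keeps its last pose, push and grip.
It also fails if it takes over 54 s, if anything falls off the work surface, if the arm or the gripper's body presses on something with over 40 N, if the wrist force passes 120 N, or if a joint passes its speed limit or range.

### The arm

A 7-joint arm with a two-finger parallel gripper is mounted at the origin on the work surface. World frame = base frame: x ahead of the robot, y to its left, z up, the work surface at z = 0. Lengths are in m, angles in rad, forces in N, time in s.
With the tool pointing down it reaches from about 0.425 to 0.925 m from the base axis. Payload 6.8 kg.
Tool frame: the origin (TCP) lies on the front face of the gripper's body, between the roots of the fingers; the fingertips stand 73 mm ahead of it and the grasp point (between the pads) lies 54 mm ahead of it; z points along the fingers, y is the direction in which the jaws open and shut (so a half turn about z gives the same grasp; the last joint's range is limited). The gripper opens to 85 mm and grips with 20 to 120 N. Pads are 22 mm wide; open, the fingers measure 114 mm over their backs; the gripper's body (76 mm by 85 mm) begins 54 mm behind the grasp point. The pads swing forward as they close: fully open they stand 13 mm farther back than shut.
Start: joints at [-1.257, 0.477, 0.022, 1.555, -0.011, 1.109, -0.083], TCP at [0.276, 0.616, 0.304] pointing down, gripper open.
Joint ranges: [-2.96, 2.96], [-0.34, 2.1], [-1.41, 1.46], [0.24, 2.44], [-1.37, 4.51], [0.17, 1.92], [-2.96, 2.96]. Speed limits (rad/s): [2.39, 2.39, 3.14, 3.14, 3.14, 3.14, 3.14].

### API

Orientations are given as a unit quaternion [w, x, y, z].
In Python, from station import get_obs, read_camera, hand_in, spot_in, cut_out, spot_point gives the robot as it stands. The module is installed in compiled form; this text tells all that it offers.
- The arm moves only by the tool move_arm, never from a script. Its arguments are lists of equal length, an entry for each row: "gripper": the opening, from 0 (shut) to 1 (fully open); "xyz": the shift along the tool's x, y, z in cm, a list of three; "twist": the turn about the tool's z in rad. A call has 1 to 5 rows; each row is the pose to reach, as a shift and turn from the pose commanded when the call began, along the tool's axes at that moment; what a row does not reach only later rows make up. A row lasts 1/12 s, in which the tool goes at most 41.7 mm and 7.16 degrees, less where a joint would pass 70% of its speed; a pose out of reach is approached as far as the arm can. A call with a gripper value outside its range is refused whole. The fingers move at their own pace and stop on an object; "squeeze" is the grip in N (left out, the last holds). Time passes only in rows, so rows that repeat a pose let the fingers close. It gives the time, the measured TCP pose, the force and the opening at its end, in the units of the state.
- get_obs(): the state, without advancing time (a new reading comes with each control period).
- read_camera(name): name is "scene" or "top" or "wrist"; returns a dict with "pixels" (400x640x3 uint8, red, green, blue), "fx", "fy", "cx", "cy" (pixels), "k1" (the pictures are not rectified: a ray, as slopes to the right and down, at radius r is drawn at 1 + k1 r^2 times it, then the intrinsics apply), "R" (3x3) and "t" (3): a world point X has camera coordinates R X + t. Camera axes: x right, y down, z forward; pixel columns grow to the right and rows downward; lengths in m; the calibration is good to about 2 mm. A picture is of the moment at which its call begins. There is no depth.
- hand_in(): hands the job in, once; it reports no verdict.
Trained networks look in the newest picture that a camera, given by its name, has taken for a name from the list of things; names that differ only in an ending like _2 or _b are one class to them, and where a whole thing is asked for, a point or a joint stands for the part that bears it (a point fixed in the world has none). Each returns a list of dicts, best first, with "p" (0 to 1); they miss things now and then, are a little off and sometimes report something else, mostly with a low value. They report only what shows in the picture. A call takes as long as a camera call. They do not tell look-alikes from the thing itself.
- spot_in(query, camera): "centre" ([x, y, z] in m, in world coordinates, good to about 4 mm: the middle of the surface that is visible of it).
- cut_out(query, camera): "pixels" (400x640 bool, what is visible of it).
- spot_point(query, camera): "centre" ([x, y, z] in m, in world coordinates, good to about 4 mm: a listed point, or the origin of a listed thing).
The state is a dict: "t": time; "q": joint angles; "joint_vel": joint speeds; "joint_torque": joint torques, N m; "eef_pos": TCP position; "tool_rot": TCP orientation; "contact_force": force on the tool from outside, world axes, zero at the start; "torque": the same for the moment, N m; "gripper_width": opening from 0.0 (shut) to 1.0 (fully open).
Only numpy, scipy, OpenCV 4.12 (cv2) and the standard library are available. Lean on these libraries where they do the work, as an engineer would, in place of code of your own. Each camera call takes 0.05 s, during which the arm holds its last target.

## Working session

There is one attempt and no reset: what is moved stays moved. The work goes in short steps, Python scripts to look and compute and a tool call to move; the robot and the scene stay as the last step left them, time stands still between calls to the robot, and variables do not carry over. Pictures are saved under pics/ and viewed, and the job is handed in when it is done.

Besides the shell and the picture viewer there is one more tool, called after "Call:" by a JSON object that holds its "api" and its "payload", one argument or row to a line. move_arm: Moves the arm, as the interface text tells. Its arguments: {"type":"object","properties":{"gripper":{"type":"array","items":{"type":"number"}},"xyz":{"type":"array","items":{"type":"array","items":{"type":"number"}}},"twist":{"type":"array","items":{"type":"number"}},"squeeze":{"type":"number"}},"required":["gripper","xyz","twist"]}

```bash
mkdir -p pics; ls
python3 - <<'E'
from station import *
import cv2
o=get_obs();print({k:o[k] for k in ['t','eef_pos','tool_rot','contact_force','gripper_width']})
for n in ['scene','top','wrist']:
    c=read_camera(n);cv2.imwrite(f'pics/{n}0.png',c['pixels'][:,:,::-1])
    print(n,c['fx'],c['k1'],c['R'],c['t'])
for n in ['scene','top']:
  for q in ['hinge_a','flap_a_mid','rack','vial_seat','shut_seat','cap_centre','cap_rim','tray','stopper_centre','syringe','glass_vial_1_centre']:
    print(n,q,[(round(d['p'],2),[round(float(v),4) for v in d['centre']]) for d in spot_point(q,n)])
E
```

```text
pics
{'t': 0.0, 'eef_pos': array([0.27619063, 0.61540679, 0.30291111]), 'tool_rot': array([-1.02661409e-04,  2.09332935e-01,  9.77843998e-01, -9.09470655e-04]), 'contact_force': array([ 1.02873726, -0.21858984, -0.5417616 ]), 'gripper_width': 0.9970279109990668}
scene 436.61566415275945 -0.0175106613125068 [[ 0.49381798  0.86955531  0.004167  ]
 [ 0.46040623 -0.25739214 -0.84957365]
 [-0.73767873  0.42145326 -0.52745355]] [-0.30547307 -0.22397129  1.34396875]
top 513.574349771933 0.021925607849883497 [[ 0.007309   -0.99985912  0.01511048]
 [-0.99706733 -0.0084381  -0.07606269]
 [ 0.07617948 -0.01451023 -0.99698854]] [-0.02842612  0.62795592  1.00750139]
wrist 360.67227504791555 -0.06878126474175812 [[ 0.41022762  0.91198196 -0.00148666]
 [ 0.87572574 -0.39346273  0.2798062 ]
 [ 0.25459326 -0.11608614 -0.96005535]] [-0.67387952 -0.03560879  0.37849238]
scene hinge_a [(0.84, [0.591, 0.2598, 0.0857]), (0.6, [0.6162, 0.0639, 0.0819])]
scene flap_a_mid [(0.61, [0.6172, 0.0629, 0.103])]
scene rack []
scene vial_seat [(0.9, [0.5853, 0.1286, 0.0751])]
scene shut_seat [(0.75, [0.5783, 0.1915,
[... 652 characters left out ...]
 [0.793, 0.0178, 0.0231]), (0.54, [0.6143, 0.066, 0.0833])]
top flap_a_mid []
top rack [(0.98, [0.5845, 0.1583, 0.0007]), (0.67, [0.6179, 0.0643, 0.0846]), (0.55, [0.5953, -0.2276, 0.0165])]
top vial_seat [(0.58, [0.5878, 0.1263, 0.0776])]
top shut_seat [(0.92, [0.5816, 0.1933, 0.0779])]
top cap_centre [(0.78, [0.4993, -0.2119, 0.0253]), (0.67, [0.5532, -0.1033, 0.0209]), (0.67, [0.4519, -0.1021, 0.0184])]
top cap_rim [(0.6, [0.4571, -0.1057, -0.0001]), (0.59, [0.493, -0.2144, 0.0047])]
top tray [(0.62, [0.5262, -0.2561, -0.0004])]
top stopper_centre [(0.63, [0.7869, -0.066, 0.0208]), (0.57, [0.5996, -0.226, 0.0143])]
top syringe [(0.91, [0.5359, -0.3127, 0.0063])]
top glass_vial_1_centre []
```

View pics/scene0.png

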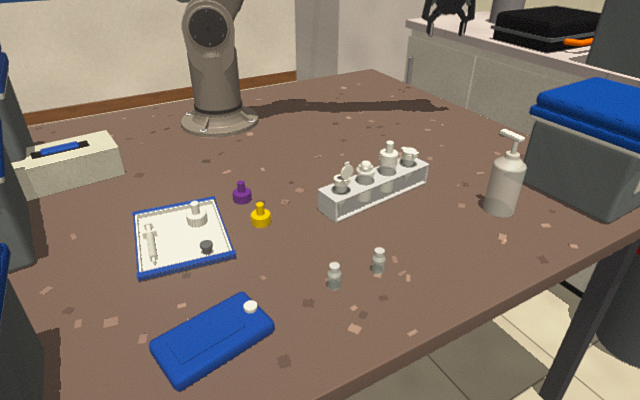

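View pics/top0.png

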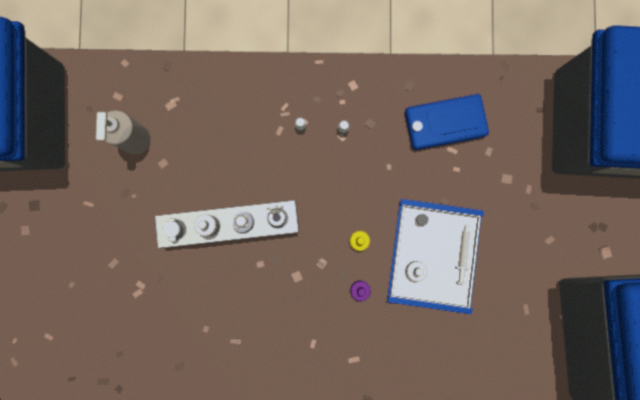

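View pics/wrist0.png

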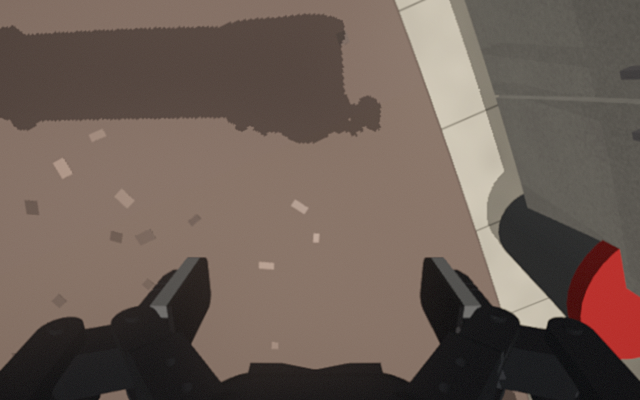

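Scene view: candidates for the snap cap are white in the tray at (197,214), purple at (241,193), yellow at (261,216), and the white disc on the blue box at (250,307). The description picks the white one in the tray. I'll check it and the rack in close crops.

Run:
```python
import cv2,numpy as np
a=cv2.imread('pics/scene0.png');b=cv2.imread('pics/top0.png')
r=lambda im,s:cv2.resize(im,s,interpolation=cv2.INTER_CUBIC)
A=r(a[135:220,310:440],(780,510-0)) [:, :]
cv2.imwrite('pics/rack_s.png',A)
B=r(b[195:255,150:305],(775,300));C=r(a[190:270,125:240],(400,290));D=r(b[195:315,380:490],(375,290))
cv2.imwrite('pics/rest.png',np.vstack([B,np.hstack([C,D])]))
```

```text
(no output)
```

View pics/rack_s.png

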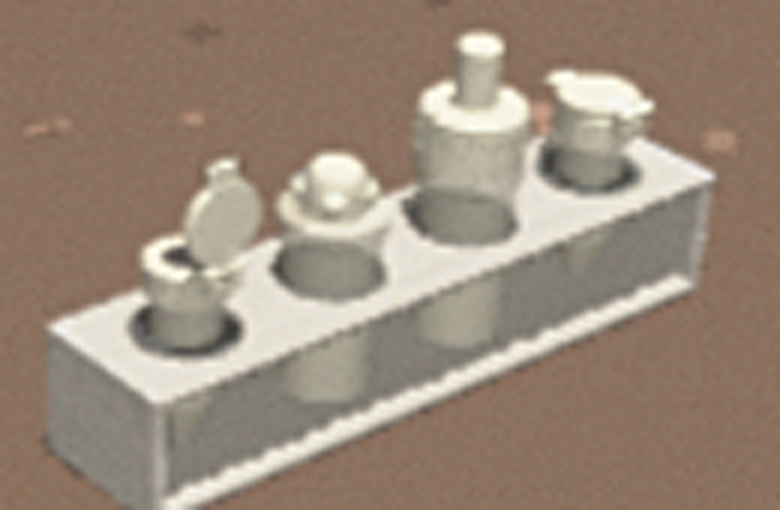

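View pics/rest.png

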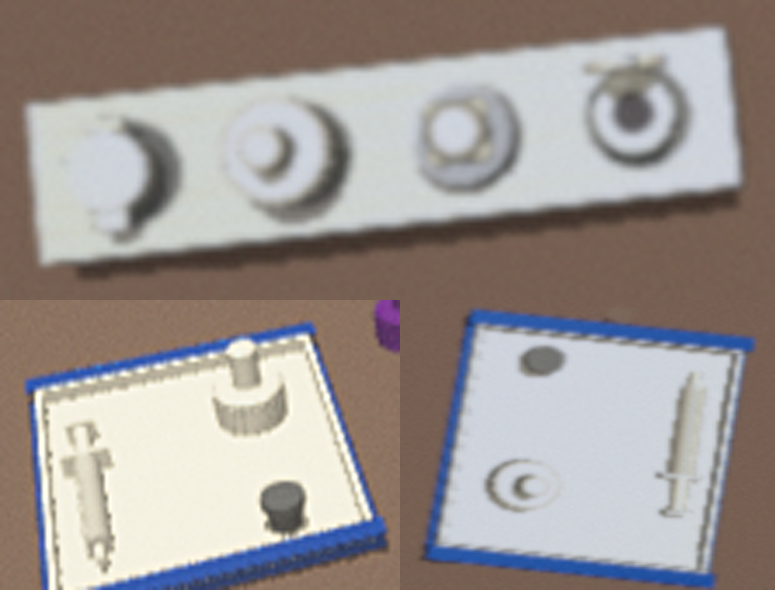

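The crop confirms it: white ribbed skirt with knob in the tray. The rack order by y is open tube (about 0.064), open vial (0.127), capped vial (0.193), shut tube (0.26). Hinges are on the +x side. Next, a helper file and a closer look with the wrist camera.

```bash
cat > h.py <<'E'
import numpy as np,cv2
from scipy.spatial.transform import Rotation as Ro
from station import *
def rot(o): q=o['tool_rot'];return Ro.from_quat([q[1],q[2],q[3],q[0]]).as_matrix()
def st():
    o=get_obs();R=rot(o)
    print('t %.2f'%o['t'],'pos',o['eef_pos'].round(4),'y-ang %.3f'%np.arctan2(R[1,1],R[0,1]),'z',R[:,2].round(4),'F',o['contact_force'].round(2),'g %.3f'%o['gripper_width'])
    return o
def to(p):  # shift in cm tool axes from measured pose
    o=get_obs();print('shift cm',(rot(o).T@(np.array(p)-o['eef_pos'])*100).round(2))
def twist(a): # world angle of tool y wanted
    o=get_obs();R=rot(o);d=a-np.arctan2(R[1,1],R[0,1]);d=(d+np.pi/2)%np.pi-np.pi/2;print('twist %.3f'%-d)
def cam(n,name=None):
    c=read_camera(n)
    if name: cv2.imwrite('pics/'+name,c['pixels'][:,:,::-1])
    return c
def proj(c,X):
    X=np.atleast_2d(X);Y=X@c['R'].T+c['t'];s=Y[:,:2]/Y[:,2:];r2=(s**2).sum(1,keepdims=True);s=s*(1+c['k1']*r2)
    return s*[c['fx'],c['fy']]+[c['cx'],c['cy']]
def ray(c,u):
    d=(np.array(u,float)-[c['cx'],c['cy']])/[c['fx'],c['fy']];s=d.copy()
    for _ in range(10): s=d/(1+c['k1']*(s@s))
    R=c['R'];return -R.T@c['t'],R.T@np.r_[s,1]
def onz(c,u,z):
    o,d=ray(c,u);return o+d*(z-o[2])/d[2]
E
python3 - <<'E'
from h import *
o=st();c=cam('wrist');C=-c['R'].T@c['t'];print('cam in tool',rot(o).T@(C-o['eef_pos']),rot(o).T@c['R'][2])
to([0.47,0.16,0.34]);twist(1.66)
E
```

```text
t 1.25 pos [0.2763 0.6159 0.3039] y-ang 1.149 z [-0.e+00  1.e-04 -1.e+00] F [ 0.88 -0.51 -0.96] g 1.003
cam in tool [ 0.07110294 -0.0002066  -0.06929905] [-2.79725876e-01 -1.29510531e-04  9.60079902e-01]
shift cm [-36.33 -33.66  -3.61]
twist -0.511
```

Run:
```python
from h import *
st();to([0.565,0.15,0.28])
```

```text
t 1.30 pos [0.2764 0.6158 0.3039] y-ang 1.149 z [-0.  0. -1.] F [ 0.7  -0.06  0.55] g 1.000
shift cm [-45.41 -30.68   2.39]
```

Call:
{"api": "move_arm", "payload": {
  "gripper": [0, 0, 0, 0, 0],
  "xyz": [
    [-3.4, -2.3, 0],
    [-6.8, -4.6, 0],
    [-10.2, -6.9, 0],
    [-13.6, -9.2, 0.5],
    [-17, -11.5, 0.5]
  ],
  "twist": [0, 0, 0, 0, 0]
}}

```text
t: 1.72
eef_pos: [0.3849, 0.4394, 0.2985]
tool_rot: [-0.0, 0.209, 0.978, -0.0]
contact_force: [0.4, 0.8, -0.2]
gripper_width: 0.301
```

Call:
{"api": "move_arm", "payload": {
  "gripper": [0, 0, 0, 0, 0],
  "xyz": [
    [-3.4, -2.3, 0],
    [-6.8, -4.6, 0],
    [-10.2, -6.9, 0],
    [-13.6, -9.2, 0.5],
    [-17, -11.5, 0.5]
  ],
  "twist": [0, 0, 0, 0, 0]
}}

```text
t: 2.13
eef_pos: [0.4929, 0.2649, 0.2937]
tool_rot: [-0.0, 0.209, 0.978, 0.0]
contact_force: [1.3, -0.6, -0.3]
gripper_width: 0.0
```

Call:
{"api": "move_arm", "payload": {
  "gripper": [0, 0, 0, 0, 0],
  "xyz": [
    [-3, -2, 0],
    [-6, -4, 0.5],
    [-9, -6, 1],
    [-11.4, -7.7, 1.4],
    [-11.4, -7.7, 1.4]
  ],
  "twist": [-0.1, -0.2, -0.3, -0.4, -0.5]
}}

```text
t: 2.55
eef_pos: [0.5676, 0.1421, 0.2794]
tool_rot: [0.0, -0.037, 0.999, -0.002]
contact_force: [0.6, -0.4, 0.5]
gripper_width: -0.003
```

Run:
```python
from h import *
o=st();print(o['q'].round(2));c=cam('wrist','w1.png')
for q in ['hinge_a','flap_a_mid','vial_seat','shut_seat','rack']:
    print(q,[(round(d['p'],2),[round(float(v),4) for v in d['centre']]) for d in spot_point(q,'wrist')])
```

```text
t 2.55 pos [0.5676 0.1421 0.2794] y-ang 1.644 z [ 0.0011 -0.0039 -1.    ] F [ 0.62 -0.44  0.5 ] g -0.003
[-0.45  0.35  0.12  1.81 -0.05  0.98  1.33]
hinge_a [(0.9, [0.6161, 0.0651, 0.0826]), (0.84, [0.5904, 0.2586, 0.083])]
flap_a_mid [(0.74, [0.6132, 0.0639, 0.1014])]
vial_seat [(0.59, [0.5903, 0.1321, 0.0786])]
shut_seat [(0.96, [0.5784, 0.1941, 0.0766])]
rack [(0.68, [0.5862, 0.1568, 0.0003])]
```

View pics/w1.png

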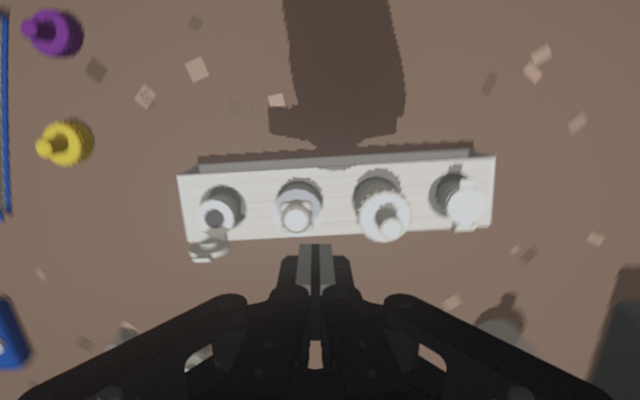

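Run:
```python
from h import *
from scipy.optimize import least_squares
obs={'a':[(.6172,.0645),(.6143,.066),(.6161,.0651)],'b':[(.591,.2598),(.5897,.2634),(.5904,.2586)],
'v':[(.5853,.1286),(.5878,.1263),(.5903,.1321)],'s':[(.5783,.1915),(.5816,.1933),(.5784,.1941)],'r':[(.5845,.1583),(.5862,.1568)]}
loc={'a':(.0175,-.099),'b':(.0175,.099),'v':(0,-.033),'s':(0,.033),'r':(0,0)}
f=lambda p:np.concatenate([((np.array([[np.cos(p[2]),-np.sin(p[2])],[np.sin(p[2]),np.cos(p[2])]])@loc[k]+p[:2])-np.array(o)).ravel() for o,k in [(o,k) for k in obs for o in obs[k]]])
r=least_squares(f,[.585,.16,.1]);print(r.x,(f(r.x)*1000).round(1))
p=r.x
# overlay check
R=np.array([[np.cos(p[2]),-np.sin(p[2])],[np.sin(p[2]),np.cos(p[2])]])
for k in loc: print(k,(R@loc[k]+p[:2]).round(4))
def draw(n,fn,box,s):
    c=read_camera(n);im=c['pixels'][:,:,::-1].copy();x0,y0,x1,y1=box
    big=cv2.resize(im[y0:y1,x0:x1],None,fx=s,fy=s,interpolation=cv2.INTER_CUBIC)
    def pl(X,Y,Z,col):
        P=np.c_[(R@np.array([X,Y])).T+p[:2],np.full(len(X),Z)]
        u=((proj(c,P)-[x0,y0]+.5)*s).astype(np.int32);cv2.polylines(big,[u],True,col,1)
    pl(np.array([-.031,.031,.031,-.031]),np.array([-.136,-.136,.136,.136]),.052,(0,0,255))
    t=np.linspace(0,6.28,40)
    for y,rr,z,col in [(-.033,.02,.078,(0,255,0)),(-.033,.0085,.095,(255,0,0)),(.033,.02,.1,(0,255,0)),(.033,.008,.124,(255,0,0)),(-.099,.0155,.0815,(0,255,0)),(.099,.0155,.0855,(255,0,255))]:
        pl(rr*np.cos(t),y+rr*np.sin(t),z,col)
    cv2.imwrite('pics/'+fn,big)
draw('wrist','ov_w.png',(170,140,500,270),2.4)
draw('top','ov_t.png',(145,190,305,260),5)
draw('scene','ov_s.png',(310,130,440,220),6)
```

```text
[0.58478477 0.16034162 0.13005452] [-2.2 -0.1  0.7 -1.6 -1.1 -0.7 -1.7  1.  -0.4 -2.6 -1.1  2.2  3.8 -1.
  1.3  1.3 -1.2 -4.5  2.2  1.6 -1.1 -0.2  2.1 -1.   0.3  2.  -1.4  3.5]
a [0.615  0.0644]
b [0.5893 0.2608]
v [0.5891 0.1276]
s [0.5805 0.1931]
r [0.5848 0.1603]
```

View pics/ov_w.png

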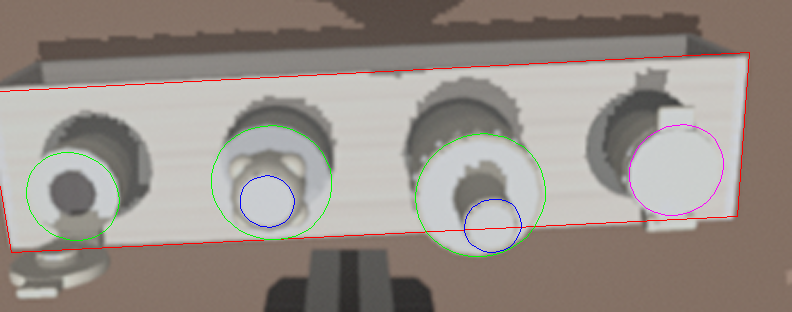

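View pics/ov_t.png

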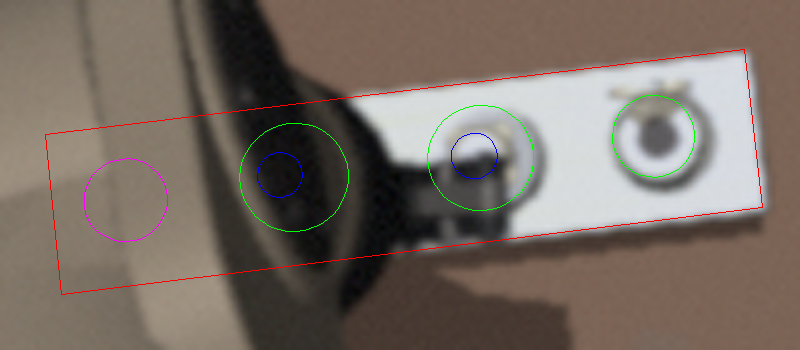

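View pics/ov_s.png

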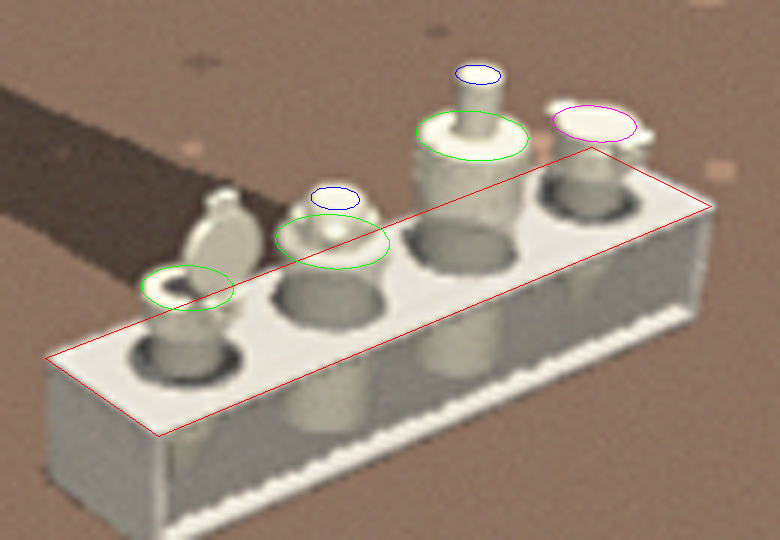

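The rack model (yaw 0.130) fits all three views to about 1 mm: vial_seat (0.589, 0.1275), hinge_a (0.615, 0.0645). The flap stands nearly vertical. I'll go behind it on the +x side.

Run:
```python
from h import *
st();twist(1.70);to([.615+.036*.9916,.0645+.036*.1297,.25])
```

```text
t 3.00 pos [0.5645 0.1511 0.2801] y-ang 1.650 z [ 2.e-04  3.e-04 -1.e+00] F [0.38 0.09 0.36] g -0.000
twist -0.050
shift cm [-7.95 -8.85  3.01]
```

Call:
{"api": "move_arm", "payload": {
  "gripper": [0, 0, 0, 0, 0],
  "xyz": [
    [-2.6, -2.9, 1],
    [-5.3, -5.9, 2],
    [-7.95, -8.85, 3],
    [-7.95, -8.85, 3],
    [-7.95, -8.85, 3]
  ],
  "twist": [-0.05, -0.05, -0.05, -0.05, -0.05]
}}

```text
t: 3.42
eef_pos: [0.6518, 0.0655, 0.2488]
tool_rot: [-0.001, -0.062, 0.998, -0.001]
contact_force: [-0.1, 0.6, -0.6]
gripper_width: -0.001
```

Run:
```python
from h import *
st();to([.615+.036*.9916,.0645+.036*.1297,.178])
```

```text
t 3.42 pos [0.6518 0.0655 0.2488] y-ang 1.695 z [-0.0011 -0.0016 -1.    ] F [-0.11  0.58 -0.59] g -0.001
shift cm [0.05 0.39 7.08]
```

Call:
{"api": "move_arm", "payload": {
  "gripper": [0, 0, 0, 0, 0],
  "xyz": [
    [0, 0.1, 2.5],
    [0, 0.1, 5],
    [0, 0.1, 7.1],
    [0, 0.1, 7.1],
    [0, 0.1, 7.1]
  ],
  "twist": [0, 0, 0, 0, 0]
}}

```text
t: 3.83
eef_pos: [0.6499, 0.0705, 0.1785]
tool_rot: [-0.001, -0.065, 0.998, 0.0]
contact_force: [1.1, -0.1, 0.1]
gripper_width: -0.004
```

Run:
```python
from h import *
st();to([.615-.014*.9916,.0645-.014*.1297,.178]);cam('scene','s2.png');cam('wrist','w2.png');st()
a=cv2.imread('pics/s2.png');cv2.imwrite('pics/s2c.png',cv2.resize(a[110:230,290:450],(800,600),interpolation=cv2.INTER_CUBIC))
```

```text
t 3.83 pos [0.6499 0.0705 0.1785] y-ang 1.701 z [-2.2e-03  4.0e-04 -1.0e+00] F [ 1.06 -0.06  0.07] g -0.004
shift cm [ 4.94 -0.14  0.06]
t 3.93 pos [0.6515 0.0699 0.1807] y-ang 1.700 z [ 2.3e-03  8.0e-04 -1.0e+00] F [0.42 0.01 0.79] g -0.004
```

View pics/s2c.png

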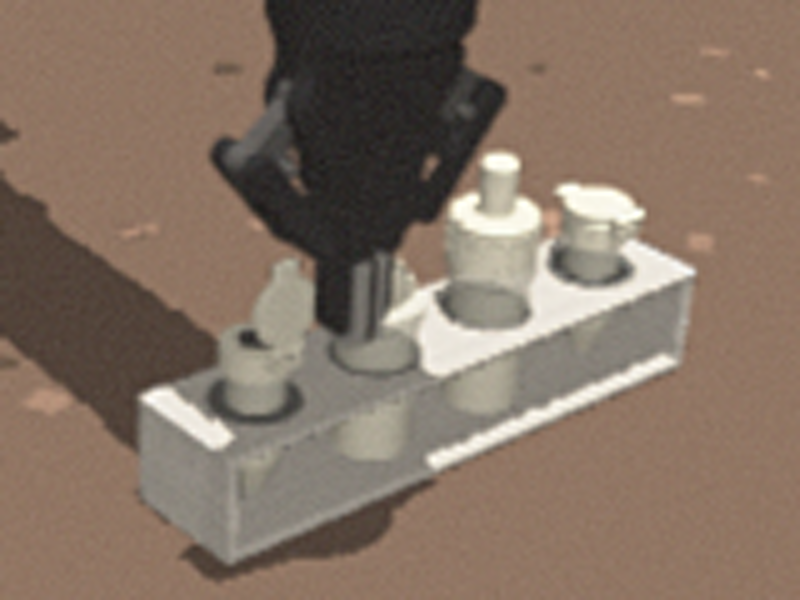

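View pics/w2.png

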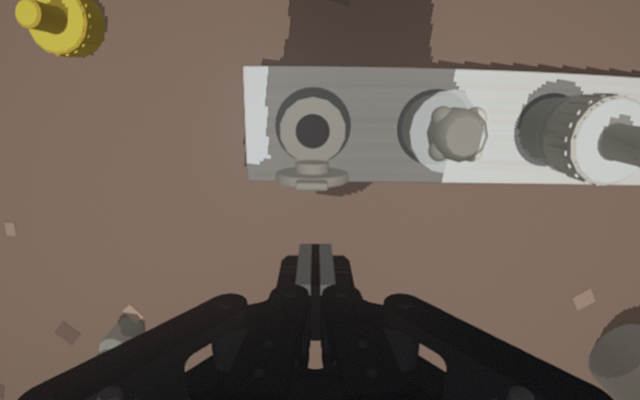

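The wrist view shows the flap disc edge-on at (312,178) and the fingers behind it at (316,250), lined up. Now sweep towards -x.

Call:
{"api": "move_arm", "payload": {
  "gripper": [0, 0, 0, 0, 0],
  "xyz": [
    [1, 0, 0],
    [2, 0, 0],
    [3, 0, 0],
    [4, 0, 0],
    [5.1, 0, 0]
  ],
  "twist": [0, 0, 0, 0, 0]
}}

```text
t: 4.35
eef_pos: [0.601, 0.0628, 0.1808]
tool_rot: [0.002, -0.064, 0.998, 0.0]
contact_force: [0.9, -0.3, 0.2]
gripper_width: -0.004
```

Call:
{"api": "move_arm", "payload": {
  "gripper": [0, 0, 0, 0, 0],
  "xyz": [
    [0, 0, 0.5],
    [0.1, 0, 1],
    [0.2, 0, 1.4],
    [0.3, 0, 1.6],
    [0.3, 0, 1.7]
  ],
  "twist": [0, 0, 0, 0, 0]
}}

```text
t: 4.77
eef_pos: [0.5975, 0.0621, 0.1613]
tool_rot: [-0.0, -0.064, 0.998, 0.0]
contact_force: [-0.5, 0.4, 0.8]
gripper_width: -0.002
```

Run:
```python
from h import *
st();cam('scene','s3.png');st();cam('wrist','w3.png');st()
a=cv2.imread('pics/s3.png');cv2.imwrite('pics/s3c.png',cv2.resize(a[110:230,290:450],(800,600),interpolation=cv2.INTER_CUBIC))
```

```text
t 4.77 pos [0.5975 0.0621 0.1613] y-ang 1.699 z [-4.e-04  0.e+00 -1.e+00] F [-0.54  0.38  0.81] g -0.002
t 4.82 pos [0.5974 0.0621 0.1613] y-ang 1.699 z [-7.e-04 -1.e-04 -1.e+00] F [ 0.29 -0.71 -0.31] g 0.001
t 4.87 pos [0.5974 0.062  0.1614] y-ang 1.699 z [-7.e-04 -1.e-04 -1.e+00] F [ 0.22  1.04 -0.41] g -0.003
```

View pics/s3c.png

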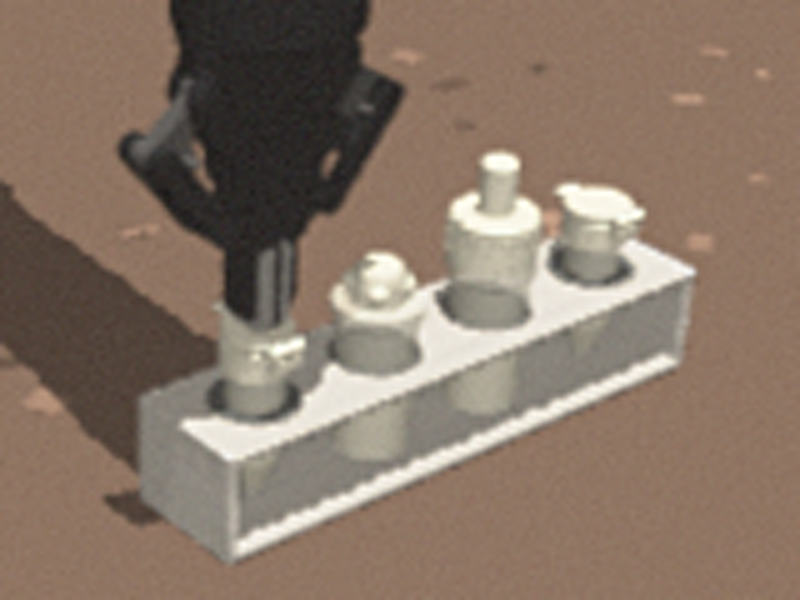

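View pics/w3.png

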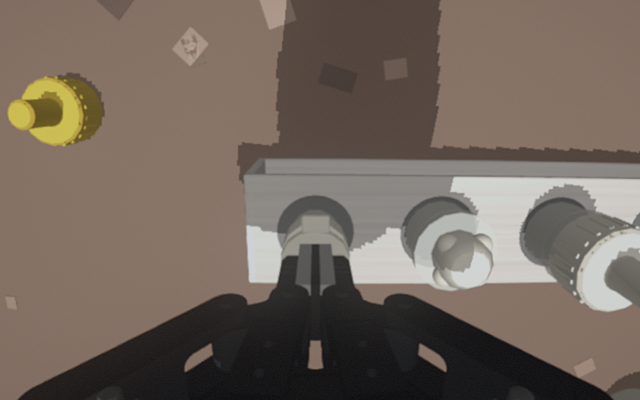

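The flap is nearly shut. Pressing on in small steps.

Call:
{"api": "move_arm", "payload": {
  "gripper": [0, 0, 0, 0, 0],
  "xyz": [
    [0, 0, 0.1],
    [0, 0, 0.2],
    [0, 0, 0.3],
    [0, 0, 0.4],
    [0, 0, 0.4]
  ],
  "twist": [0, 0, 0, 0, 0]
}}

```text
t: 5.28
eef_pos: [0.5973, 0.0619, 0.1582]
tool_rot: [-0.0, -0.064, 0.998, 0.0]
contact_force: [-1.2, 0.3, 4.7]
gripper_width: -0.0
```

Call:
{"api": "move_arm", "payload": {
  "gripper": [0, 0, 0, 0],
  "xyz": [
    [0, 0, 0.1],
    [0, 0, 0.2],
    [0, 0, 0.3],
    [0, 0, 0.3]
  ],
  "twist": [0, 0, 0, 0]
}}

```text
t: 5.62
eef_pos: [0.5973, 0.0619, 0.1579]
tool_rot: [-0.0, -0.064, 0.998, 0.0]
contact_force: [-9.7, -0.7, 27.5]
gripper_width: 0.001
```

That is a firm stop at 27 N with the tips at the shut height. Lifting off and checking.

Call:
{"api": "move_arm", "payload": {
  "gripper": [0, 0, 0, 0, 0],
  "xyz": [
    [0, 0, -1],
    [0, 0, -4],
    [0, 0, -8],
    [0, 0, -10],
    [0, 0, -10]
  ],
  "twist": [0, 0, 0, 0, 0]
}}

```text
t: 6.03
eef_pos: [0.6001, 0.0621, 0.2604]
tool_rot: [0.005, -0.064, 0.998, 0.001]
contact_force: [1.7, 0.5, 0.9]
gripper_width: -0.001
```

Run:
```python
from h import *
st();cam('scene','s4.png');cam('wrist','w4.png')
a=cv2.imread('pics/s4.png');b=cv2.imread('pics/w4.png');cv2.imwrite('pics/s4c.png',np.vstack([cv2.resize(a[135:225,300:450],(600,360),interpolation=cv2.INTER_CUBIC),cv2.resize(b[100:340,150:550],(600,240))]))
to([.52,-.10,.27])
for q in ['cap_centre','cap_rim']:
  for n in ['wrist','scene','top']:
    print(q,n,[(round(d['p'],2),[round(float(v),4) for v in d['centre']]) for d in spot_point(q,n)])
```

```text
t 6.03 pos [0.6001 0.0621 0.2604] y-ang 1.699 z [ 0.0093  0.0019 -1.    ] F [1.73 0.51 0.89] g -0.001
shift cm [  9.78 -15.08  -1.45]
cap_centre wrist [(0.67, [0.5502, -0.1014, 0.0214])]
cap_centre scene [(0.84, [0.4535, -0.1055, 0.0263]), (0.61, [0.4975, -0.2159, 0.0223]), (0.59, [0.5561, -0.1037, 0.0224]), (0.32, [0.5804, 0.1955, 0.0801])]
cap_centre top [(0.85, [0.5554, -0.1026, 0.0198]), (0.79, [0.4999, -0.2116, 0.0272]), (0.72, [0.4501, -0.1043, 0.0204])]
cap_rim wrist []
cap_rim scene [(0.9, [0.4948, -0.2129, 0.0025]), (0.77, [0.4567, -0.1024, -0.0001]), (0.63, [0.5544, -0.1003, 0.0027])]
cap_rim top [(0.8, [0.5516, -0.1019, 0.0006]), (0.71, [0.4568, -0.1083, -0.0023]), (0.69, [0.4948, -0.2126, 0.0062])]
```

View pics/s4c.png

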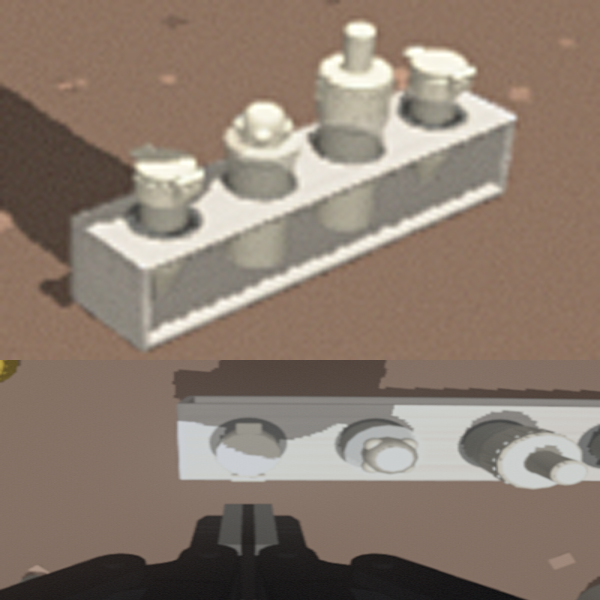

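The flap lies shut and level, like its neighbour's. Going over to the tray now.

Run:
```python
from h import *
st();to([.488,-.205,.25])
```

```text
t 6.43 pos [0.5968 0.0619 0.2537] y-ang 1.699 z [-2.1e-03 -5.0e-04 -1.0e+00] F [0.08 0.01 0.3 ] g -0.003
shift cm [ 14.21 -25.08   0.4 ]
```

Call:
{"api": "move_arm", "payload": {
  "gripper": [0.5, 0.5, 0.5, 0.5, 0.5],
  "xyz": [
    [1.8, -3.1, 0],
    [3.6, -6.2, 0],
    [5.4, -9.3, 0],
    [7.2, -12.4, 0],
    [9, -15.5, 0]
  ],
  "twist": [0, 0, 0, 0, 0]
}}

```text
t: 6.85
eef_pos: [0.5268, -0.1046, 0.2543]
tool_rot: [-0.0, -0.064, 0.998, 0.0]
contact_force: [0.1, -0.7, 0.0]
gripper_width: 0.497
```

Call:
{"api": "move_arm", "payload": {
  "gripper": [0.5, 0.5, 0.5, 0.5, 0.5],
  "xyz": [
    [1.8, -3.1, 0],
    [3.6, -6.2, 0],
    [5.2, -9.6, 0],
    [5.2, -9.6, 0],
    [5.2, -9.6, 0]
  ],
  "twist": [0, 0, 0, 0, 0]
}}

```text
t: 7.27
eef_pos: [0.4873, -0.2076, 0.2545]
tool_rot: [-0.001, -0.061, 0.998, -0.0]
contact_force: [-0.4, 0.6, 0.4]
gripper_width: 0.499
```

Run:
```python
from h import *
st();c=cam('wrist','w5.png')
for q in ['cap_centre','cap_rim']:
    print(q,[(round(d['p'],2),[round(float(v),4) for v in d['centre']]) for d in spot_point(q,'wrist')])
def ov(c,x,y,fn,box,s):
    x0,y0,x1,y1=box;big=cv2.resize(c['pixels'][y0:y1,x0:x1,::-1],None,fx=s,fy=s,interpolation=cv2.INTER_CUBIC);t=np.linspace(0,6.28,50)
    for r,z,col in [(.02,.004,(0,255,0)),(.02,.026,(0,0,255)),(.008,.05,(255,0,0))]:
        P=np.c_[x+r*np.cos(t),y+r*np.sin(t),0*t+z];u=((proj(c,P)-[x0,y0]+.5)*s).astype(np.int32);cv2.polylines(big,[u],True,col,1)
    cv2.imwrite('pics/'+fn,big)
u=proj(c,[[.496,-.2135,.03]])[0].astype(int);print(u)
b=lambda u,w:(max(u[0]-w,0),max(u[1]-w*3//4,0),min(u[0]+w,640),min(u[1]+w*3//4,400))
ov(c,.496,-.2135,'ov5w.png',b(u,80),4.5)
for n,s,w in [('scene',8,35),('top',8,35)]:
    c=cam(n);u=proj(c,[[.496,-.2135,.03]])[0].astype(int);ov(c,.496,-.2135,f'ov5{n}.png',b(u,w),s)
st()
```

```text
t 7.27 pos [ 0.4873 -0.2076  0.2545] y-ang 1.694 z [-1.e-03 -5.e-04 -1.e+00] F [-0.42  0.57  0.41] g 0.499
cap_centre [(0.79, [0.4513, -0.104, 0.0242]), (0.74, [0.4935, -0.2133, 0.0271]), (0.64, [0.5532, -0.1009, 0.0253])]
cap_rim [(0.95, [0.5562, -0.1001, 0.0074]), (0.9, [0.455, -0.1043, -0.0009]), (0.65, [0.4964, -0.2165, 0.0024])]
[307 191]
t 7.52 pos [ 0.4892 -0.2036  0.2546] y-ang 1.702 z [-3.e-04  6.e-04 -1.e+00] F [-0.03  0.1  -0.78] g 0.500
```

View pics/ov5w.png

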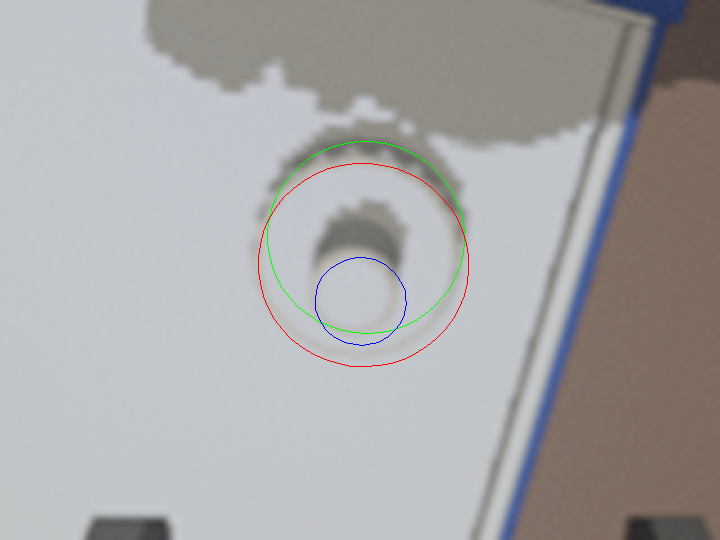

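View pics/ov5scene.png

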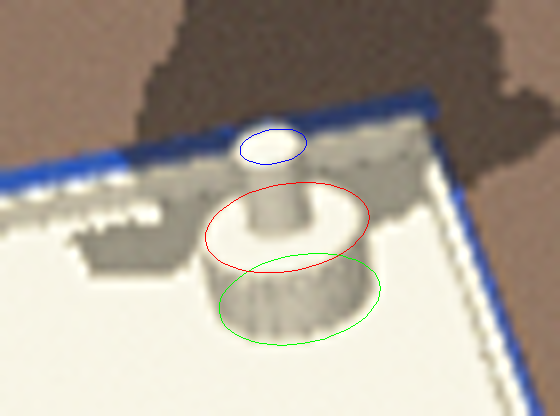

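View pics/w5.png

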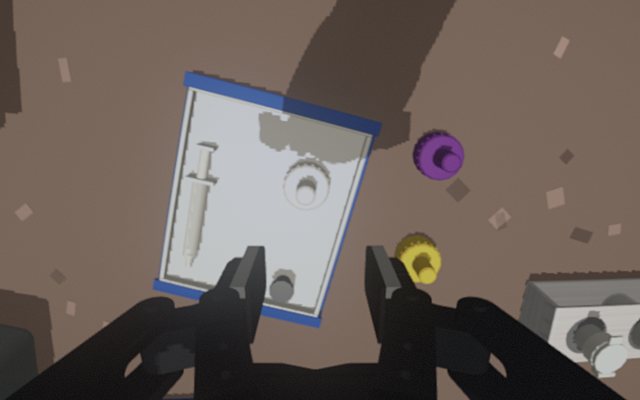

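```bash
cat >> h.py <<'E'
def ov(c,x,y,fn,w,s,zb=.004):
    u=proj(c,[[x,y,zb+.026]])[0].astype(int);x0,y0,x1,y1=max(u[0]-w,0),max(u[1]-w*3//4,0),min(u[0]+w,640),min(u[1]+w*3//4,400)
    big=cv2.resize(c['pixels'][y0:y1,x0:x1,::-1],None,fx=s,fy=s,interpolation=cv2.INTER_CUBIC);t=np.linspace(0,6.28,50)
    for r,z,col in [(.02,.0,(0,255,0)),(.02,.022,(0,0,255)),(.008,.046,(255,0,0))]:
        P=np.c_[x+r*np.cos(t),y+r*np.sin(t),0*t+zb+z];q=((proj(c,P)-[x0,y0]+.5)*s).astype(np.int32);cv2.polylines(big,[q],True,col,1)
    if fn: cv2.imwrite('pics/'+fn,big)
    return big
E
python3 - <<'E'
from h import *
st();c=cam('wrist');A=ov(c,.494,-.214,None,60,5)
c=cam('scene');B=ov(c,.494,-.214,None,32,7)
A=cv2.resize(A,(480,360));B=cv2.resize(B,(320,240));B=cv2.copyMakeBorder(B,0,120,0,0,0);cv2.imwrite('pics/ov6.png',np.hstack([A,B]))
to([.494,-.214,.13])
E
```

```text
t 7.52 pos [ 0.4892 -0.2036  0.2546] y-ang 1.702 z [-3.e-04  6.e-04 -1.e+00] F [-0.03  0.1  -0.78] g 0.500
shift cm [-0.36 -1.07 12.47]
```

View pics/ov6.png

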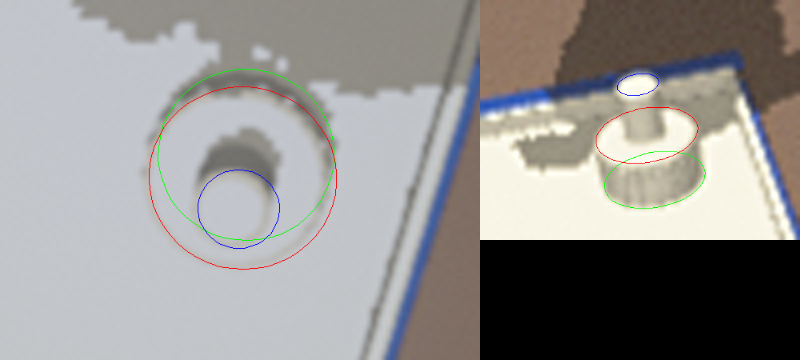

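Call:
{"api": "move_arm", "payload": {
  "gripper": [0.5, 0.5, 0.5, 0.5, 0.5],
  "xyz": [
    [-0.2, -1.1, 4],
    [-0.2, -1.1, 8],
    [-0.2, -1.1, 11],
    [-0.2, -1.1, 12.5],
    [-0.2, -1.1, 12.5]
  ],
  "twist": [0, 0, 0, 0, 0]
}}

```text
t: 8.03
eef_pos: [0.4901, -0.2143, 0.1264]
tool_rot: [-0.003, -0.065, 0.998, 0.001]
contact_force: [-0.1, -0.3, 1.1]
gripper_width: 0.496
```

Run:
```python
from h import *
st();c=cam('wrist','w7.png');ov(c,.493,-.2147,'ov7.png',110,3.6);st();to([.493,-.2147,.100])
```

```text
t 8.03 pos [ 0.4901 -0.2143  0.1264] y-ang 1.700 z [-0.0066  0.0021 -1.    ] F [-0.13 -0.26  1.13] g 0.496
t 8.08 pos [ 0.4913 -0.2149  0.1285] y-ang 1.700 z [-0.0036  0.0011 -1.    ] F [-0.49 -0.01  0.67] g 0.496
shift cm [-0.18 -0.01  2.85]
```

View pics/ov7.png

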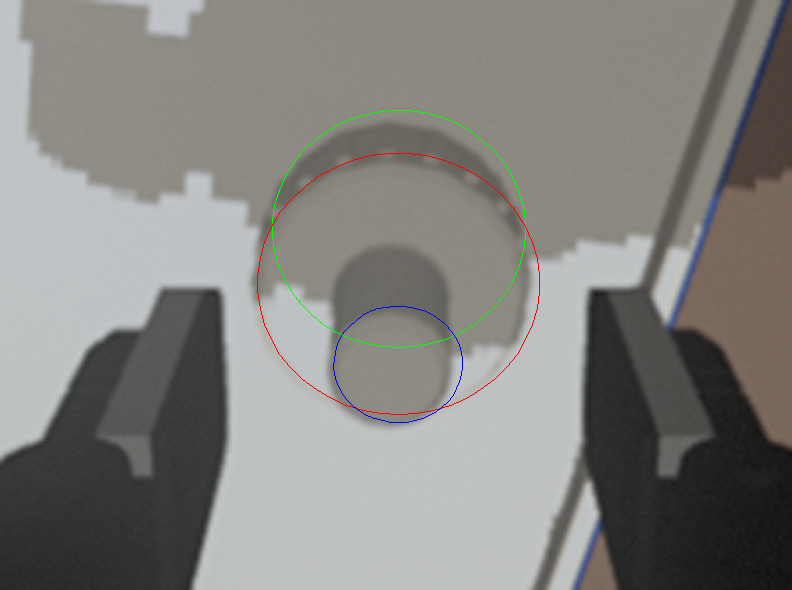

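Call:
{"api": "move_arm", "payload": {
  "gripper": [0.5, 0.5, 0.5, 0.5, 0.5],
  "xyz": [
    [-0.2, -0.15, 1],
    [-0.2, -0.15, 2],
    [-0.2, -0.15, 2.8],
    [-0.2, -0.15, 2.8],
    [-0.2, -0.15, 2.8]
  ],
  "twist": [0, 0, 0, 0, 0]
}}

```text
t: 8.5
eef_pos: [0.494, -0.217, 0.1017]
tool_rot: [-0.0, -0.064, 0.998, 0.0]
contact_force: [0.6, 0.2, 0.1]
gripper_width: 0.5
```

Run:
```python
from h import *
st();c=cam('wrist','w8.png');c=cam('scene');cv2.imwrite('pics/s8.png',cv2.resize(c['pixels'][160:260,130:260,::-1],(780,600),interpolation=cv2.INTER_CUBIC));st()
```

```text
t 8.50 pos [ 0.494  -0.217   0.1017] y-ang 1.699 z [-5.e-04  2.e-04 -1.e+00] F [0.61 0.18 0.08] g 0.500
t 8.60 pos [ 0.4943 -0.2172  0.1022] y-ang 1.699 z [ 5.e-04 -2.e-04 -1.e+00] F [-0.05 -0.61 -0.44] g 0.501
```

View pics/w8.png

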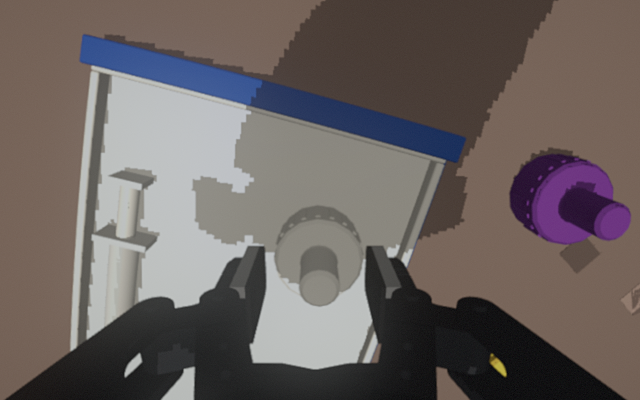

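View pics/s8.png

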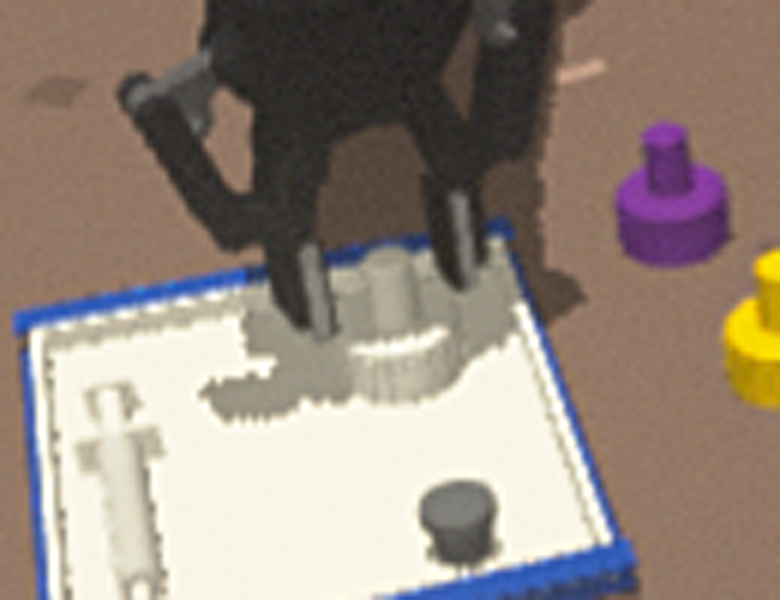

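Call:
{"api": "move_arm", "payload": {
  "gripper": [0.1, 0.1, 0.1, 0.1, 0.1],
  "xyz": [
    [0, 0, 0],
    [0, 0, 0],
    [0, 0, 0.1],
    [0, 0, 0.1],
    [0, 0, 0.1]
  ],
  "twist": [0, 0, 0, 0, 0],
  "squeeze": 50
}}

```text
t: 9.02
eef_pos: [0.4945, -0.2171, 0.1022]
tool_rot: [0.001, -0.064, 0.998, 0.0]
contact_force: [-2.7, 1.9, 11.9]
gripper_width: 0.165
```

Run:
```python
from h import *
st();c=cam('scene');cv2.imwrite('pics/s9.png',cv2.resize(c['pixels'][160:260,130:260,::-1],(780,600),interpolation=cv2.INTER_CUBIC));st()
```

```text
t 9.02 pos [ 0.4945 -0.2171  0.1022] y-ang 1.699 z [ 1.e-03  1.e-04 -1.e+00] F [-2.72  1.87 11.91] g 0.165
t 9.07 pos [ 0.4945 -0.2171  0.1022] y-ang 1.699 z [ 1.e-03  1.e-04 -1.e+00] F [-3.09  1.73 12.74] g 0.170
```

View pics/s9.png

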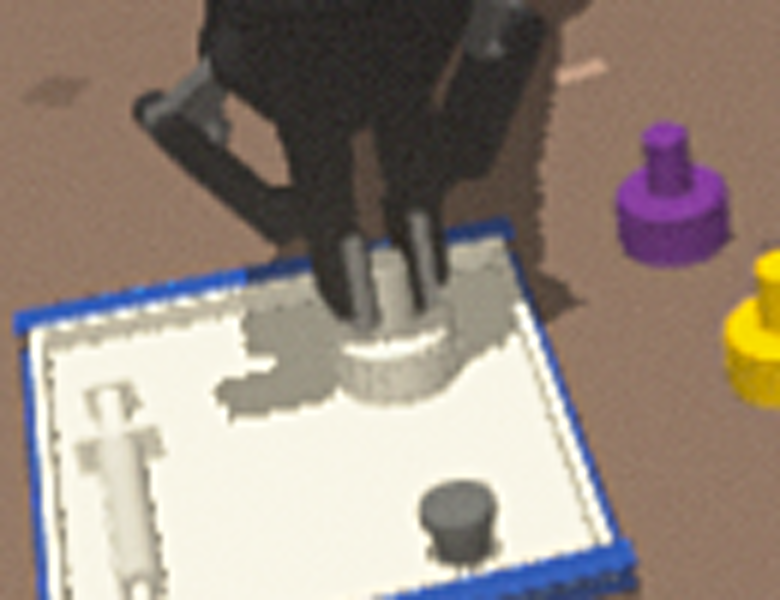

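Gripped: width 0.17, about the knob's 16 mm. Lifting.

Call:
{"api": "move_arm", "payload": {
  "gripper": [0.1, 0.1, 0.1, 0.1, 0.1],
  "xyz": [
    [0, 0, -1],
    [0, 0, -3],
    [0, 0, -6],
    [0, 0, -9],
    [0, 0, -11]
  ],
  "twist": [0, 0, 0, 0, 0]
}}

```text
t: 9.48
eef_pos: [0.4947, -0.2175, 0.2139]
tool_rot: [0.001, -0.064, 0.998, -0.0]
contact_force: [0.8, -0.6, -0.4]
gripper_width: 0.165
```

Run:
```python
from h import *
st();c=cam('wrist','w10.png');st();c=cam('scene');cv2.imwrite('pics/s10.png',cv2.resize(c['pixels'][130:230,130:260,::-1],(780,600),interpolation=cv2.INTER_CUBIC));st();to([.589,.1275,.225])
```

```text
t 9.48 pos [ 0.4947 -0.2175  0.2139] y-ang 1.699 z [ 2.7e-03 -8.0e-04 -1.0e+00] F [ 0.84 -0.62 -0.43] g 0.165
t 9.53 pos [ 0.4963 -0.2182  0.217 ] y-ang 1.698 z [ 0.0078 -0.0022 -1.    ] F [ 0.73 -0.88  2.07] g 0.165
t 9.58 pos [ 0.4961 -0.2179  0.215 ] y-ang 1.699 z [ 0.0072 -0.0019 -1.    ] F [ 0.3   0.38 -1.04] g 0.163
shift cm [-13.63  33.07  -1.  ]
```

View pics/s10.png

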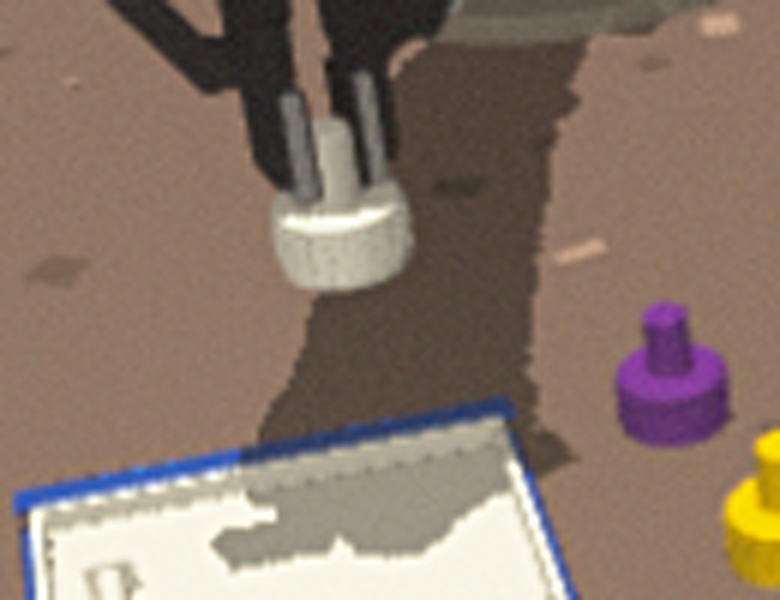

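View pics/w10.png

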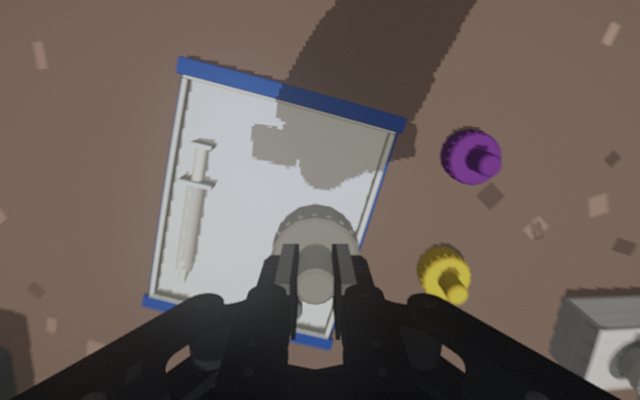

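The cap hangs upright in the fingers. Carrying it over to the rack.

Call:
{"api": "move_arm", "payload": {
  "gripper": [0.1, 0.1, 0.1, 0.1, 0.1],
  "xyz": [
    [-1.2, 3, -0.5],
    [-2.6, 6.4, -1],
    [-4, 9.8, -1.5],
    [-5.4, 13.2, -2],
    [-6.8, 16.6, -2]
  ],
  "twist": [0, 0, 0, 0, 0]
}}

```text
t: 10.0
eef_pos: [0.5406, -0.0421, 0.2314]
tool_rot: [0.0, -0.064, 0.998, 0.0]
contact_force: [1.3, -0.3, 0.7]
gripper_width: 0.164
```

Call:
{"api": "move_arm", "payload": {
  "gripper": [0.1, 0.1, 0.1, 0.1, 0.1],
  "xyz": [
    [-1.4, 3.4, 0],
    [-2.8, 6.8, 0],
    [-4.2, 10.2, 0],
    [-5.6, 13.4, 0],
    [-6.9, 16.4, 0]
  ],
  "twist": [0, 0, 0, 0, 0]
}}

```text
t: 10.42
eef_pos: [0.5876, 0.1301, 0.2303]
tool_rot: [-0.0, -0.065, 0.998, 0.0]
contact_force: [0.5, -0.8, -0.2]
gripper_width: 0.163
```

Call:
{"api": "move_arm", "payload": {
  "gripper": [0.1, 0.1, 0.1],
  "xyz": [
    [0, 0, 0],
    [0, 0, 0],
    [0, 0, 0]
  ],
  "twist": [0, 0, 0]
}}

```text
t: 10.67
eef_pos: [0.5874, 0.1271, 0.2302]
tool_rot: [-0.001, -0.064, 0.998, -0.0]
contact_force: [-0.2, -0.3, -0.7]
gripper_width: 0.164
```

```bash
cat > fit.py <<'E'
from h import *
o=st();p=o['eef_pos'];R=rot(o)
for n,w,s in [('wrist',110,3.6),('scene',50,8)]:
    c=cam(n)
    P=p+R@np.array([0,0,.098]);big=None
    # overlay cap at tcp axis + vial model
    u=proj(c,[P])[0].astype(int);x0,y0,x1,y1=max(u[0]-w,0),max(u[1]-w*3//4,0),min(u[0]+w,640),min(u[1]+w*3//4,400)
    big=cv2.resize(c['pixels'][y0:y1,x0:x1,::-1],None,fx=s,fy=s,interpolation=cv2.INTER_CUBIC);t=np.linspace(0,6.28,60)
    def ring(ctr,r,col):
        q=((proj(c,ctr+np.c_[r*np.cos(t),r*np.sin(t),0*t])-[x0,y0]+.5)*s).astype(np.int32);cv2.polylines(big,[q],True,col,1)
    ring(P,.02,(0,255,0));ring(p+R@np.array([0,0,.076]),.02,(0,0,255));ring(p+R@np.array([0,0,.052]),.008,(255,0,0))
    ring(np.array([.589,.1275,.078]),.02,(255,0,255));ring(np.array([.589,.1275,.095]),.0085,(255,255,0))
    cv2.imwrite(f'pics/fit_{n}.png',big)
st()
E
python3 fit.py
```

```text
t 10.67 pos [0.5874 0.1271 0.2302] y-ang 1.699 z [-0.0013 -0.001  -1.    ] F [-0.18 -0.33 -0.67] g 0.164
t 10.77 pos [0.5875 0.1259 0.2305] y-ang 1.697 z [-8.0e-04 -1.1e-03 -1.0e+00] F [-1.13 -0.72  0.02] g 0.165
```

View pics/fit_wrist.png

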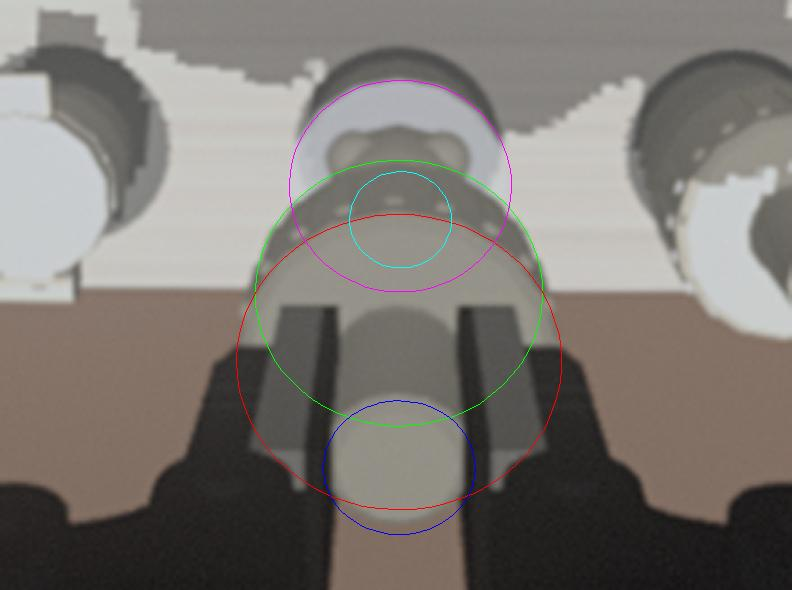

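View pics/fit_scene.png

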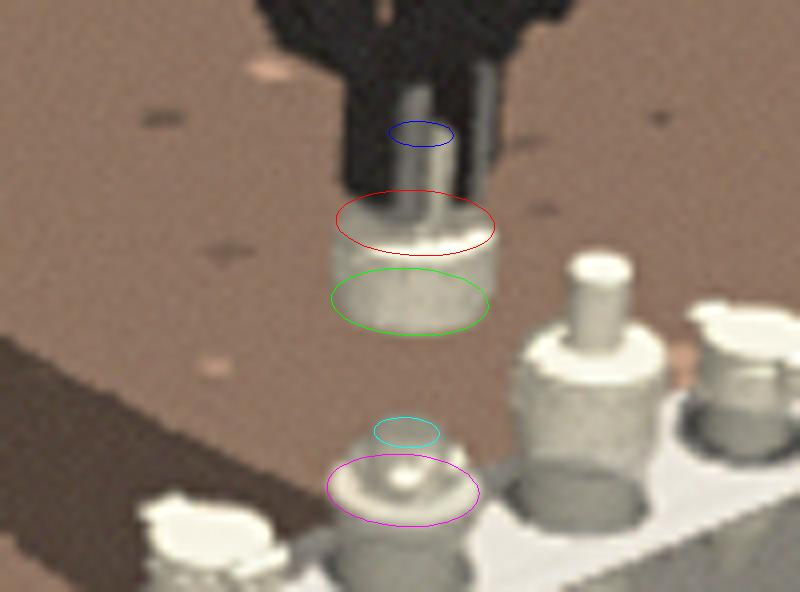

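Run:
```python
from h import *
st();to([.590,.1275,.200])
```

```text
t 10.77 pos [0.5875 0.1259 0.2305] y-ang 1.697 z [-8.0e-04 -1.1e-03 -1.0e+00] F [-1.13 -0.72  0.02] g 0.165
shift cm [-0.27  0.13  3.05]
```

Call:
{"api": "move_arm", "payload": {
  "gripper": [0.1, 0.1, 0.1, 0.1, 0.1],
  "xyz": [
    [-0.2, 0.1, 0.8],
    [-0.25, 0.1, 1.8],
    [-0.25, 0.1, 3],
    [-0.25, 0.1, 3],
    [-0.25, 0.1, 3]
  ],
  "twist": [0, 0, 0, 0, 0]
}}

```text
t: 11.18
eef_pos: [0.5894, 0.1287, 0.1994]
tool_rot: [-0.001, -0.064, 0.998, -0.0]
contact_force: [0.3, -0.9, -0.2]
gripper_width: 0.165
```

```bash
python3 fit.py
```

```text
t 11.18 pos [0.5894 0.1287 0.1994] y-ang 1.699 z [-2.8e-03 -9.0e-04 -1.0e+00] F [ 0.27 -0.91 -0.22] g 0.165
t 11.28 pos [0.5902 0.129  0.2007] y-ang 1.699 z [-3.e-04 -1.e-04 -1.e+00] F [ 1.15 -0.52  0.14] g 0.165
```

View pics/fit_wrist.png

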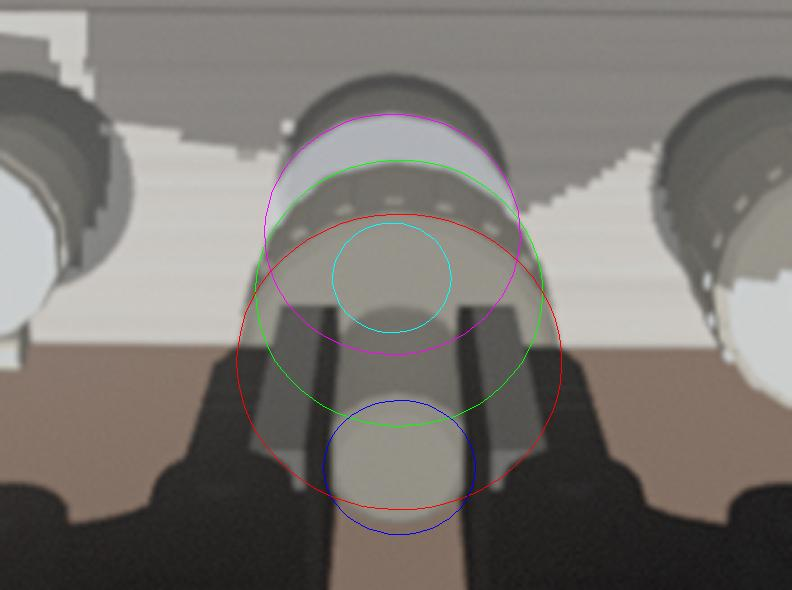

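View pics/fit_scene.png

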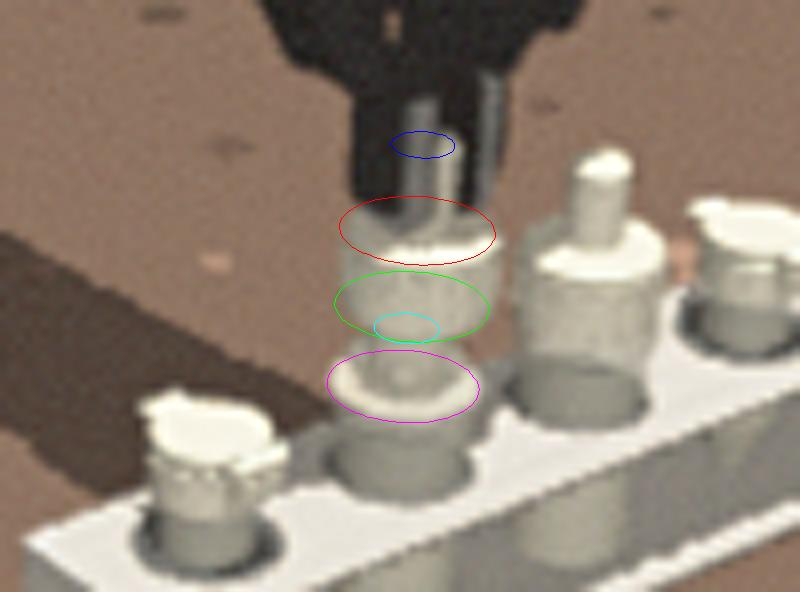

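The cap sits about 1.5 mm too far in +y relative to the vial. I'll correct that and go down.

Call:
{"api": "move_arm", "payload": {
  "gripper": [0.1, 0.1, 0.1, 0.1, 0.1],
  "xyz": [
    [0.05, -0.15, 0],
    [0.05, -0.15, 0],
    [0.05, -0.15, 0.4],
    [0.05, -0.15, 0.7],
    [0.05, -0.15, 0.8]
  ],
  "twist": [0, 0, 0, 0, 0],
  "squeeze": 70
}}

```text
t: 11.7
eef_pos: [0.5896, 0.1275, 0.1924]
tool_rot: [-0.0, -0.064, 0.998, -0.0]
contact_force: [0.1, -0.2, -1.1]
gripper_width: 0.159
```

```bash
python3 fit.py
```

```text
t 11.70 pos [0.5896 0.1275 0.1924] y-ang 1.699 z [-7.e-04 -1.e-04 -1.e+00] F [ 0.14 -0.19 -1.09] g 0.159
t 11.80 pos [0.5896 0.1276 0.1925] y-ang 1.699 z [-7.e-04 -2.e-04 -1.e+00] F [ 0.42  0.16 -0.35] g 0.157
```

View pics/fit_scene.png

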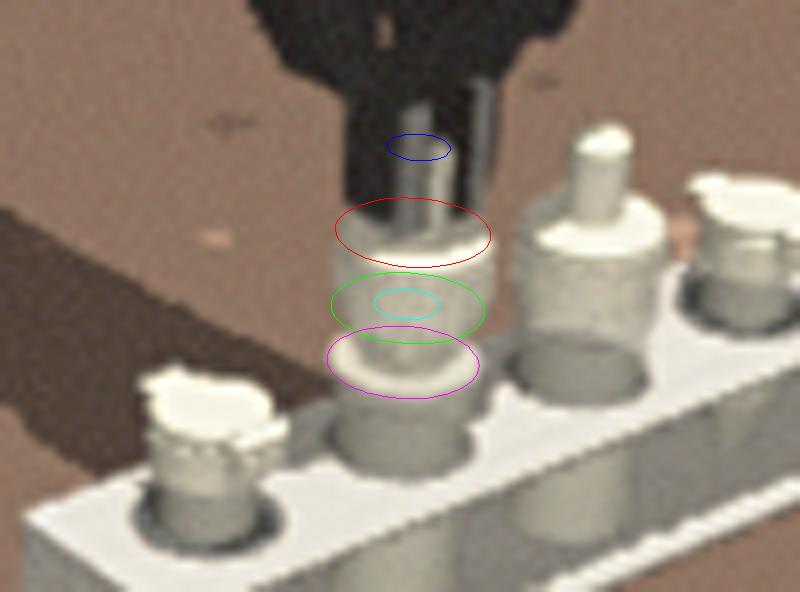

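View pics/fit_wrist.png

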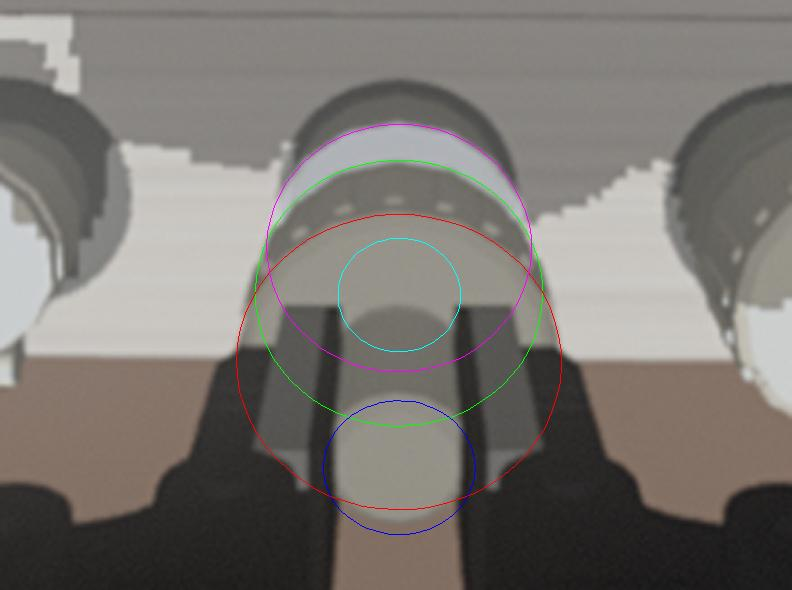

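Cap and shoulder line up at column 399 with no lateral force. Going down to the nubs.

Call:
{"api": "move_arm", "payload": {
  "gripper": [0.1, 0.1, 0.1, 0.1, 0.1],
  "xyz": [
    [0, 0, 0.15],
    [0, 0, 0.3],
    [0, 0, 0.45],
    [0, 0, 0.6],
    [0, 0, 0.7]
  ],
  "twist": [0, 0, 0, 0, 0]
}}

```text
t: 12.22
eef_pos: [0.5903, 0.1276, 0.1866]
tool_rot: [0.0, -0.064, 0.998, 0.0]
contact_force: [-1.5, -1.4, 9.1]
gripper_width: 0.16
```

Call:
{"api": "move_arm", "payload": {
  "gripper": [0.1, 0.1, 0.1, 0.1, 0.1],
  "xyz": [
    [0, 0, 0.1],
    [0, 0, 0.2],
    [0, 0, 0.3],
    [0, 0, 0.4],
    [0, 0, 0.4]
  ],
  "twist": [0, 0, 0, 0, 0]
}}

```text
t: 12.63
eef_pos: [0.5896, 0.1275, 0.1818]
tool_rot: [-0.0, -0.064, 0.998, 0.0]
contact_force: [-0.0, 0.5, 0.5]
gripper_width: 0.156
```

9 N and then a drop to 0.5 N: the click. Pressing on to the shoulder.

Call:
{"api": "move_arm", "payload": {
  "gripper": [0.1, 0.1, 0.1, 0.1, 0.1],
  "xyz": [
    [0, 0, 0.15],
    [0, 0, 0.3],
    [0, 0, 0.4],
    [0, 0, 0.5],
    [0, 0, 0.6]
  ],
  "twist": [0, 0, 0, 0, 0]
}}

```text
t: 13.05
eef_pos: [0.5899, 0.1276, 0.1763]
tool_rot: [-0.0, -0.064, 0.998, 0.0]
contact_force: [-5.1, -0.8, 13.9]
gripper_width: 0.154
```

Call:
{"api": "move_arm", "payload": {
  "gripper": [0.1, 0.1, 0.1, 0.1],
  "xyz": [
    [0, 0, 0.1],
    [0, 0, 0.15],
    [0, 0, 0.2],
    [0, 0, 0.2]
  ],
  "twist": [0, 0, 0, 0]
}}

```text
t: 13.38
eef_pos: [0.59, 0.1276, 0.1763]
tool_rot: [0.0, -0.064, 0.998, 0.0]
contact_force: [-8.7, -1.5, 20.5]
gripper_width: 0.163
```

It stops exactly at the expected height, TCP z 0.1763, with 20 N. Checking visually and adding a little push.

Call:
{"api": "move_arm", "payload": {
  "gripper": [0.1, 0.1, 0.1, 0.1],
  "xyz": [
    [0, 0, 0.05],
    [0, 0, 0.1],
    [0, 0, 0.1],
    [0, 0, 0.1]
  ],
  "twist": [0, 0, 0, 0]
}}

```text
t: 13.72
eef_pos: [0.59, 0.1276, 0.1762]
tool_rot: [0.0, -0.064, 0.998, 0.0]
contact_force: [-12.3, -2.1, 28.1]
gripper_width: 0.159
```

```bash
python3 fit.py
python3 - <<'E'
from h import *
cam('scene','s12.png')
E
```

```text
t 13.72 pos [0.59   0.1276 0.1762] y-ang 1.699 z [ 4.e-04  9.e-04 -1.e+00] F [-12.33  -2.13  28.1 ] g 0.159
t 13.82 pos [0.59   0.1276 0.1762] y-ang 1.699 z [ 5.e-04  9.e-04 -1.e+00] F [-13.13  -1.9   27.64] g 0.161
```

View pics/fit_scene.png

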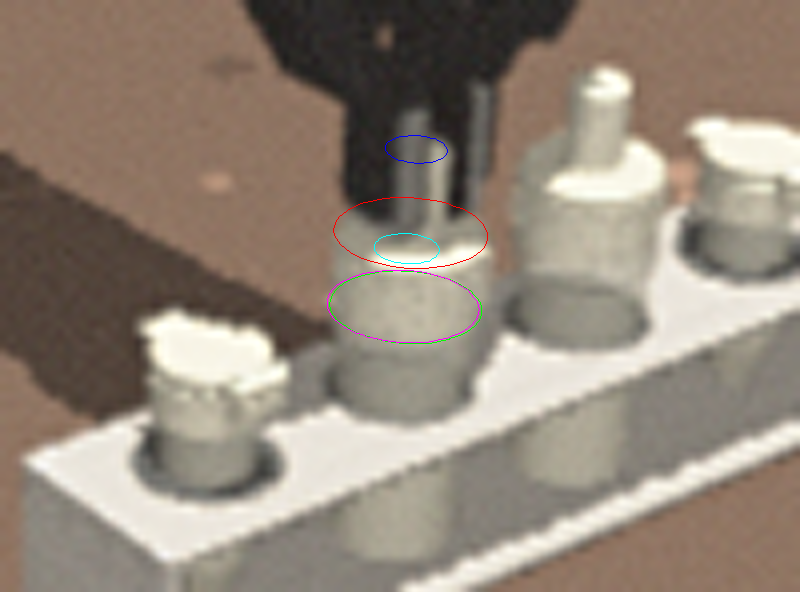

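View pics/s12.png

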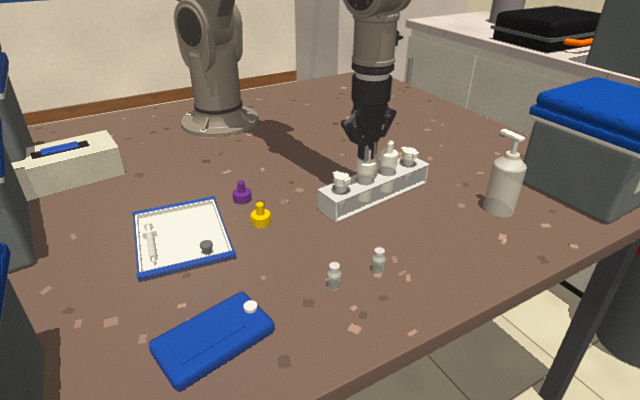

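The cap's rim coincides with the shoulder ring at (403,307) in the crop. Both flip-top caps are shut, and the bystanders stand where they were. The push holds at 28 N, so I'm handing in.

```bash
python3 -c "
from h import *
st();print(hand_in())"
```

```text
t 13.87 pos [0.5901 0.1276 0.1763] y-ang 1.699 z [ 5.e-04  9.e-04 -1.e+00] F [-12.12  -2.06  26.92] g 0.158
the job is handed in; nothing more can be done
None
```

Both jobs are done, in the order asked, and I handed in at about 13.9 s. No verdict was reported.

- **Flip-top cap:** I swept it over with closed fingers and pressed it shut with 27 N. In the pictures afterwards it lies level, like the cap of the shut tube next to it.
- **Snap cap:** I took the white cap from the tray by its knob and pushed it onto the open vial. The force rose to about 9 N, then dropped to 0.5 N at the click. It stopped at TCP z 0.176, the height expected for the rim on the shoulder.
- **Last checks:** The fingers are still gripping the knob and pressing down with about 27 N. The scene picture shows the rim at the shoulder and the other containers and bystanders unmoved. A sideways force of about 12 N in -x came up along with the final push. The cap's position did not change, so I left it.

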